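# Swap the glass plates in the film viewer

### The job

Slide the inspected plate (orange handle) out from under the viewer's roof and lay it flat on the grey felt pad, lengthwise and inside the pad's edges; slide the next plate (blue handle) between the guide rails, glass end first, under the roof until it is fully home against the end stop. The plates are glass: grip lightly, keep them level, set them down and slide them home without a knock or hard push, and leave the other things on the bench where they are.

Things in the scene. Friction and masses are not known exactly. Their poses are not given: they have to be found in the camera images.
- viewer: fixed film viewer on the bench, base 240 (x) x 150 (y) x 18 mm. Origin: centre of its underside, at bench height; x points inwards, the way a plate is slid in. Plates slide on its deck, 18 mm above the bench, between two aluminium rails to an end stop whose face is at x = 105 mm
- viewer_home (a point): point on the deck where a plate's origin lies when fully home: viewer x = 15 mm, y = 0, 18 mm above the bench; axes as the viewer's
- viewer_mouth (a point): point on the deck between the rails' outer ends: viewer x = -60 mm, y = 0, 18 mm above the bench. The rails run inwards from here, 97 mm apart, 12 mm high over the deck; outwards of it they flare to about 127 mm at x = -110 mm
- viewer_roof (a point): middle of the front edge of the grey roof with clear lens, on its underside: viewer x = 25 mm, y = 0, 36 mm above the bench (18 mm above the deck). The roof covers viewer x = 25 to 117 mm and the whole width, 10 mm thick; nearer than x = 25 mm the deck is open above
- done_plate: the inspected plate, at the start in the viewer, within 4 mm of home: glass plate (amber) in the +x half of a flat black carrier 180 (x) x 90 (y) x 10 mm, about 0.25 kg, loose, fragile. Origin: centre of the underside; x runs along the carrier towards its glass end, z up
- done_plate_handle (a point): grip point inside the orange handle, a blade standing upright across the carrier: plate x = -60 mm, y = 0, 45 mm above the underside; axes as the plate's. The blade is 12 mm thick (x), 50 mm wide (y), top 65 mm above the underside. Pinch its broad faces, fingers closing along x; 8 N per finger carries it; both fingers together must stay below 30 N
- next_plate: the next plate, at the start flat on the bench left or right of the viewer: glass plate (green) in the +x half of a flat black carrier 180 (x) x 90 (y) x 10 mm, about 0.25 kg, loose, fragile. Origin: centre of the underside; x runs along the carrier towards its glass end, z up
- next_plate_handle (a point): grip point inside the blue handle, a blade standing upright across the carrier: plate x = -60 mm, y = 0, 45 mm above the underside; axes as the plate's. The blade is 12 mm thick (x), 50 mm wide (y), top 65 mm above the underside. Pinch its broad faces, fingers closing along x; 8 N per finger carries it; both fingers together must stay below 30 N
- pad: fixed flat grey felt pad, 210 (x) x 130 (y) x 6 mm, on the other side of the viewer from the next plate. Origin: centre of its underside on the bench. The inspected plate belongs on it, centred, its length along the pad's x, either way round
- bottle: bystander: loose upright amber bottle, 44 mm across, 170 mm tall, beside the viewer; origin at the centre of its foot
- spool: bystander: loose upright green thread spool, 46 mm across, 115 mm tall, on the viewer's other side; origin at the centre of its foot
- film_roll: bystander: loose dark roll of film lying flat, 88 mm across, 33 mm high; origin at the centre of its underside
- marker: bystander: loose green marker lying along its x, 142 x 22 x 16 mm; origin on its underside near the middle
There are look-alikes about, which are no part of the job. Leave any pink or purple look-alike of the next_plate alone.

How it is judged (in metres and radians):
On the way, in this order (a step that is already met when the one before it is completed fails the run):
1. the inspected plate is slid out from under the viewer's roof (x of done_plate in the frame of viewer below -0.06 m), for 0.2 s.
2. the next plate is fully home under the roof (x of next_plate in the frame of viewer_home between -0.005 and 0.005 m and y of next_plate in the frame of viewer_home between -0.006 and 0.006 m and z of next_plate in the frame of viewer_home between -0.004 and 0.004 m and angle between the x axis of next_plate and the x axis of viewer, either way round below 0.1 rad and distance between next_plate_handle and viewer_home below 0.085 m), for 0.2 s.
At the end, for the whole second after the job is handed in: Next plate on the deck, glass end in, within 5 mm along x, 6 mm in y, 4 mm in z of viewer_home, 0.1 rad of viewer x; inspected plate on the pad within 22 mm of its centre in pad x and y, 0.18 rad of its length; both level within 0.06 rad, at rest (all of step 2 and x of done_plate in the frame of pad between -0.022 and 0.022 m and y of done_plate in the frame of pad between -0.022 and 0.022 m and z of done_plate in the frame of pad between 0.002 and 0.01 m and angle between the x axis of done_plate and the x axis of pad, either way round below 0.18 rad and linear speed of each of done_plate, next_plate below 0.02 m/s and angle between each of done_plate, next_plate's own z axis and vertical below 0.06 rad); the robot touches nothing.
It fails at once if a plate is squeezed or pushed by the fingers with more than 30 N in all (contact force between any of done_plate, next_plate and the fingers above 30 N).
It fails at once if a plate is knocked, dropped or pressed: its contacts with everything add up to more than 40 N (contact force between any of done_plate, next_plate and anything else above 40 N).
It fails at once if a plate is tipped more than 0.4 rad from level (angle between any of done_plate, next_plate's own z axis and vertical above 0.4 rad).
It fails at once if the bottle, spool, film roll or marker is shifted by more than 20 mm (distance of any of bottle, spool, film_roll, marker from where it was at the start of the episode above 0.02 m).
It fails at once if a plate is let fall: it moves faster than 0.35 m/s while no finger touches it (a drop of more than about 6 mm) ((linear speed of done_plate above 0.35 m/s and contact force between done_plate and the fingers below 0.05 N) or (linear speed of next_plate above 0.35 m/s and contact force between next_plate and the fingers below 0.05 N)).
It also fails if it takes over 72 s, if anything falls off the work surface, if the arm or the gripper's body presses on something with over 40 N, if the wrist force passes 120 N, or if a joint passes its speed limit or range.

### The arm

A 7-joint arm with a two-finger parallel gripper is mounted at the origin on the work surface. World frame = base frame: x ahead of the robot, y to its left, z up, the work surface at z = 0. Lengths are in m, angles in degrees, forces in N, time in s.
With the tool pointing down it reaches from about 0.425 to 1.025 m from the base axis. Payload 9.4 kg.
Tool frame: the origin (TCP) lies between the finger pads; the fingertips stand 14 mm ahead of it and the grasp point (between the pads) lies 5 mm behind it; z points along the fingers, y is the line along which they close (so a half turn about z gives the same grasp; the last joint's range is limited). The gripper opens to 93 mm and grips with 3 to 60 N. Pads are 15 mm wide; open, the fingers measure 128 mm over their backs; the gripper's body (75 mm by 188 mm) begins 65 mm behind the grasp point.
Start: joints at [72.324, 34.337, -0.143, 91.639, 0.103, 54.024, -4.572], TCP at [0.167, -0.706, 0.233] pointing down, gripper open.
Joint ranges: [-147.43, 147.43], [-19.82, 112.94], [-74.19, 73.91], [6.32, 146.72], [-59.91, 239.91], [6.04, 106.73], [-150.56, 150.56]. Speed limits (degrees/s): [127.2, 127.2, 172.46, 172.46, 180, 180, 180].

### API

Orientations are given as a 3x3 rotation matrix whose columns are the frame's x, y, z axes.
In Python, from bench import monitor, get_image, calibration, env gives the robot as it stands. The module is installed in compiled form; this text tells all that it offers.
- The arm moves only by the tool apply_moves, never from a script. Its argument "moves" is a list of rows, each a list of 3 entries, a list of its own where there are three numbers: the opening, from 0 (shut) to 1 (fully open), then the shift along the tool's x, y, z in m, then the turn about the tool's z in rad. In form: [[hand, [x, y, z], yaw], ...]. A call has 1 to 10 rows; each row is the pose to reach, as a shift and turn from the pose commanded when the call began, along the tool's axes at that moment; what a row does not reach only later rows make up. A row lasts 1/12 s, in which the tool goes at most 41.7 mm and 7.16 degrees, less where a joint would pass 70% of its speed; a pose out of reach is approached as far as the arm can. A call with a gripper value outside its range is refused whole. The fingers move at their own pace and stop on an object; the grip force is fixed at half the most. Time passes only in rows, so rows that repeat a pose let the fingers close. It gives the time, the measured TCP pose, the force, the opening and the grip force at its end, in the units of the state.
- monitor.get_obs(): the state, without advancing time (a new reading comes with each control period).
- get_image(name): name is "scene" or "top" or "wrist"; returns (picture, depth): 400x640x3 uint8, blue, green, red; 400x640 float32, m along the optical axis (not along the pixel's ray), 0 where there is no reading.
- calibration(name): a dict with "camera_matrix" (3x3 intrinsics, pixels), "xyz" and "rotation" of the camera in the world. Camera axes: x right, y down, z forward; pixel columns grow to the right and rows downward; lengths in m; the calibration is good to about 2 mm. The wrist camera is an equidistant fisheye: a pixel r from the principal point sees the ray r / f radians off the axis. A picture is of the moment at which its call begins: read the wrist's pose just before it. calibration takes no time and is no camera call; for the wrist camera it gives the pose at the moment of the call.
- env.close_job(): hands the job in; it is judged then, once.
The state is a dict: "time_s": time; "q": joint angles; "qd": joint speeds; "joint_torque": joint torques, N m; "position": TCP position; "eef_rot": TCP orientation; "force": force on the tool from outside, world axes, zero at the start; "wrist_torque": the same for the moment, N m; "finger_gap": finger opening in m; "grip_force": force on a finger pad.
Only numpy, scipy, OpenCV 4.12 (cv2) and the standard library are available. Lean on these libraries where they do the work, as an engineer would, in place of code of your own. Each camera call takes 0.05 s, during which the arm holds its last target. There are 200 camera calls.

## Working session

There is one attempt and no reset: what is moved stays moved. The work goes in short steps, Python scripts to look and compute and a tool call to move; the robot and the scene stay as the last step left them, time stands still between calls to the robot, and variables do not carry over. Pictures are saved under pics/ and viewed, at most 10 in all, crops included, and the job is handed in when it is done.

Besides the shell and the picture viewer there is one more tool, called by a JSON object that holds its "name" and its "arguments", one argument or row to a line. apply_moves: Moves the arm, as the interface text tells. Its arguments: {"type":"object","properties":{"moves":{"type":"array"}},"required":["moves"]}

```bash
mkdir -p pics
python3 - <<'E'
from bench import monitor,get_image,calibration
import cv2,numpy as np
np.set_printoptions(precision=4,suppress=True)
o=monitor.get_obs(); print({k:o[k] for k in('time_s','position','eef_rot','force','finger_gap','grip_force')})
for n in('top','scene'):
    im,d=get_image(n); cv2.imwrite(f'pics/{n}0.png',im); np.savez(f'pics/{n}0.npz',im=im,d=d); print(n,calibration(n))
print('wrist',calibration('wrist'))
E
```

```text
{'time_s': 0.0, 'position': array([ 0.1664, -0.7052,  0.2318]), 'eef_rot': array([[ 0.9732,  0.2298, -0.0005],
       [ 0.2298, -0.9732,  0.0014],
       [-0.0001, -0.0015, -1.    ]]), 'force': array([ 0.1083,  1.5219, -0.4304]), 'finger_gap': 0.09307808632840578, 'grip_force': 0.0}
top {'camera_matrix': array([[383.5378,   0.    , 319.8096],
       [  0.    , 383.5378, 205.4377],
       [  0.    ,   0.    ,   1.    ]]), 'xyz': array([0.3962, 0.0669, 1.3812]), 'rotation': array([[-0.0115, -0.9974,  0.071 ],
       [-0.9999,  0.012 ,  0.0065],
       [-0.0073, -0.071 , -0.9975]])}
scene {'camera_matrix': array([[441.3874,   0.    , 326.4897],
       [  0.    , 441.3874, 197.8565],
       [  0.    ,   0.    ,   1.    ]]), 'xyz': array([1.1314, 0.2137, 1.0078]), 'rotation': array([[-0.2384,  0.7971, -0.5548],
       [ 0.9712,  0.1936, -0.1391],
       [-0.0034, -0.5719, -0.8203]])}
wrist {'camera_matrix': array([[309.7069,   0.    , 322.9915],
       [  0.    , 309.7069, 203.2985],
       [  0.    ,   0.    ,   1.    ]]), 'xyz': array([ 0.237 , -0.6896,  0.3826]), 'rotation': array([[ 0.2297, -0.9396, -0.2536],
       [-0.9733, -0.2222, -0.0584],
       [-0.0015,  0.2602, -0.9656]])}
```

View pics/top0.png

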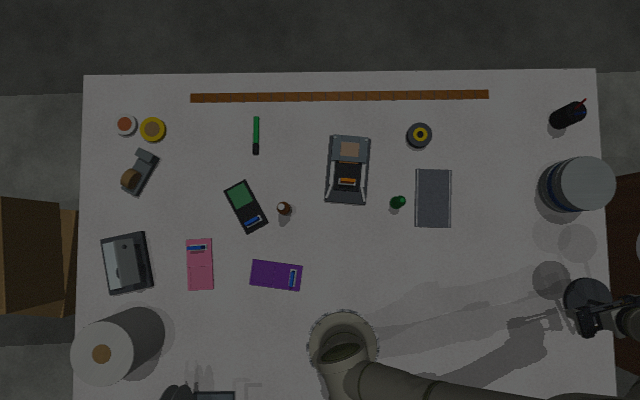

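View pics/scene0.png

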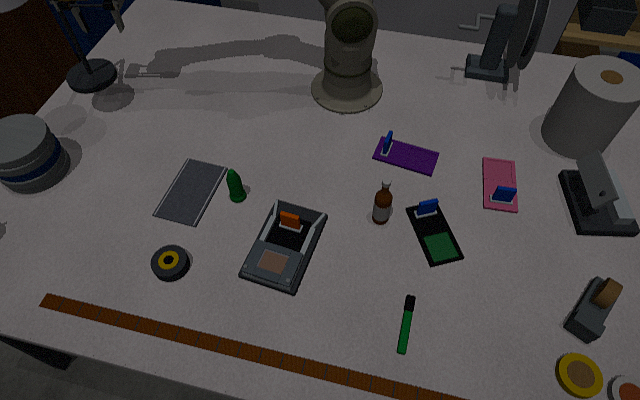

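Top view: the viewer is at (348,170) with its mouth towards the robot and the orange handle at (347,182). The pad is at (433,198), the spool at (398,202) and the bottle at (284,209).

Three plates have blue handles: black carrier with green glass (245,207), pink (200,265) and purple (276,275). The black and green one fits the description, since the pink and purple ones are the look-alikes to leave alone. I'll measure now and confirm it in a crop.

```bash
cat > h.py <<'E'
import cv2,numpy as np
np.set_printoptions(precision=4,suppress=True)
from bench import monitor,get_image,calibration,env
def ray(c,uv):
    uv=np.atleast_2d(uv).astype(float);K=c['camera_matrix']
    d=np.c_[(uv[:,0]-K[0,2])/K[0,0],(uv[:,1]-K[1,2])/K[1,1],np.ones(len(uv))]
    return d@np.array(c['rotation']).T
def plane(c,uv,z):
    d=ray(c,uv);return c['xyz']+d*((z-c['xyz'][2])/d[:,2])[:,None]
def cloud(c,d):
    v,u=np.nonzero(d>0);r=ray(c,np.c_[u,v]);return u,v,c['xyz']+r*d[v,u][:,None]
def hsv(im):return cv2.cvtColor(im,cv2.COLOR_BGR2HSV)
def rect(c,m,z):
    "largest blob of mask -> centre, sizes, angle of long side (deg) on plane z"
    cs=cv2.findContours(m.astype(np.uint8),cv2.RETR_EXTERNAL,cv2.CHAIN_APPROX_NONE)[0]
    k=max(cs,key=cv2.contourArea).reshape(-1,2);p=plane(c,k,z)[:,:2]
    (a,b),(w,h),t=cv2.minAreaRect((p*1000).astype(np.float32))
    if w<h:w,h,t=h,w,t+90
    return k.mean(0),np.array([a,b])/1000,(w,h),(t+90)%180-90
E
python3 - <<'E'
from h import *
for n in('top','scene'):
    f=np.load(f'pics/{n}0.npz');im,d=f['im'],f['d'];c=calibration(n);H=hsv(im);h,s,v=[H[...,i].astype(int) for i in range(3)]
    W=np.zeros(d.shape+(3,));u,vv,P=cloud(c,d);W[vv,u]=P;X,Y,Z=W[...,0],W[...,1],W[...,2]
    print(n,'bench z med',np.median(Z[(X>.4)&(X<.8)&(abs(Y)<.5)]))
    near=lambda x,y,r:(np.hypot(X-x,Y-y)<r)
    box=(X>.35)&(X<1)&(abs(Y)<.6)
    def rep(name,m,z):
        try:
            print(name,*rect(c,m,z),'n',m.sum(),'Z',np.percentile(Z[m],[5,50,95]))
        except Exception as e: print(name,e)
    rep('orange',box&(h>5)&(h<18)&(s>180)&(v>120)&(Z>.03),.083)
    for nm,lo,hi in(('blue',95,125),):
        m=box&(h>lo)&(h<hi)&(s>150)&(v>60)
        nn,l,st,ce=cv2.connectedComponentsWithStats(m.astype(np.uint8))
        for i in range(1,nn):
            if st[i,4]>8: rep(f'blue{ce[i].round()}',l==i,.065)
    rep('green',box&(h>45)&(h<85)&(s>100)&(Z<.03),.010)
    print(im[170,348],im[198,433],H[198,433],H[207,245])
    crop=im[130:300,170:470] if n=='top' else im[120:300,140:500]
    cv2.imwrite(f'pics/{n}crop.png',cv2.resize(cv2.convertScaleAbs(crop,alpha=1.6),None,fx=2.2,fy=2.2,interpolation=cv2.INTER_CUBIC))
E
```

```text
top bench z med 0.0011005548182665414
orange max() iterable argument is empty
blue[251. 220.] [250.5357 220.5357] [0.4413 0.3135] (48.97557830810547, 10.812891960144043) -63.98949432373047 n 47 Z [0.0605 0.0657 0.0698]
blue[194. 247.] [193.7407 246.6667] [0.3542 0.5093] (44.59794616699219, 3.405426263809204) 89.35508728027344 n 23 Z [0.0609 0.0654 0.07  ]
green [239.5588 195.5735] [0.534  0.3644] (75.96144104003906, 68.90302276611328) 28.140911102294922 n 560 Z [0.0039 0.0096 0.019 ]
[24 25 21] [57 54 50] [103  31  57] [23 51 20]
scene bench z med 0.0025119688298018694
orange [297.  217.5] [0.5809 0.0001] (2.9322710037231445, 0.0) 15.979446411132812 n 5 Z [0.0838 0.0848 0.087 ]
blue[506. 189.] [506.7692 189.0256] [0.3536 0.5095] (46.216983795166016, 10.618268966674805) -88.55135846138 n 55 Z [0.0627 0.0661 0.0689]
blue[429. 202.] [428.5263 201.6842] [0.443  0.3139] (47.29035186767578, 11.701188087463379) -61.18815994262695 n 70 Z [0.0619 0.0661 0.0697]
green [440.1121 246.243 ] [0.5345 0.3639] (80.98912048339844, 77.2513656616211) 31.20780372619629 n 1471 Z [0.0072 0.012  0.0234]
[ 99 100 102] [93 81 78] [114  41  93] [168  12 105]
```

View pics/topcrop.png

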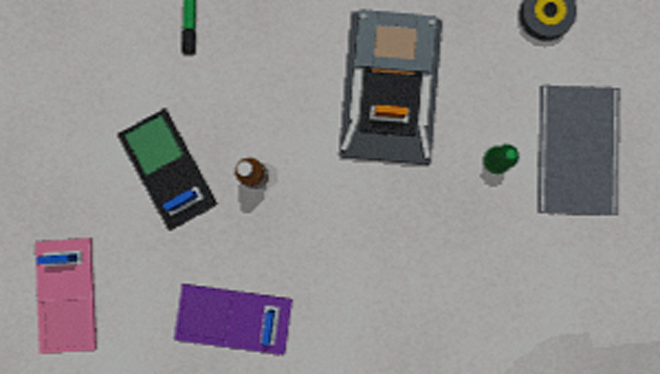

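The crop confirms it. The next plate is the black carrier with green glass, at crop (168,168), with its blue handle at (183,200). The pink and purple plates stay untouched. Next I need the viewer, orange handle, pad and bystander poses.

Run:
```python
from h import *
for n in('top','scene'):
    f=np.load(f'pics/{n}0.npz');im,d=f['im'],f['d'];c=calibration(n);H=hsv(im);h,s,v=[H[...,i].astype(int) for i in range(3)]
    W=np.zeros(d.shape+(3,));u,vv,P=cloud(c,d);W[vv,u]=P;X,Y,Z=W[...,0],W[...,1],W[...,2]
    print('==',n)
    def rep(name,m,z):
        try: print(name,*rect(c,m,z),'n',m.sum(),'Z',np.percentile(Z[m],[5,50,95]))
        except Exception as e: print(name,e)
    def comp(m):
        nn,l,st,ce=cv2.connectedComponentsWithStats(m.astype(np.uint8))
        i=1+np.argmax(st[1:,4]);return l==i
    B=lambda x0,x1,y0,y1:(X>x0)&(X<x1)&(Y>y0)&(Y<y1)
    V=B(.45,.85,-.14,.14)
    rep('orange',comp(V&(h>3)&(h<22)&(s>150)&(Z>.07)&(X<.62)),.083)
    lens=comp(V&(h>3)&(h<25)&(s>50)&(X>.62)&(Z<.06)); rep('lens',lens,.046)
    rep('roof',comp(V&(Z>.038)&(Z<.058)&(X>.62)),.046)
    dark=(v<(75 if n=='top' else 120))
    print('bench v',np.median(v[B(.4,.6,.1,.2)]))
    m=np.uint8(V&((Z>.012)|dark)); m=cv2.morphologyEx(m,cv2.MORPH_CLOSE,np.ones((5,5)));rep('viewer',comp(m>0),.018)
    q=B(.4,.75,-.45,-.2); m=comp(q&(v<0.62*np.median(v[B(.4,.6,.1,.2)]))&(Z<.02)); rep('pad',comp(cv2.morphologyEx(np.uint8(m),cv2.MORPH_CLOSE,np.ones((7,7)))>0),.006)
    q=B(.4,.75,.25,.5); m=comp(q&(v<0.62*np.median(v[B(.4,.6,.1,.2)]))|q&(s>90)); rep('next',m,.01)
    for nm,b,hh in(('bottle',B(.4,.6,.12,.3),.17),('spool',B(.4,.65,-.26,-.1),.115)):
        m=b&(Z>.03); p=W[m]; t=p[:,2]>np.percentile(p[:,2],97)-.02; print(nm,p.mean(0),p[t].mean(0),np.percentile(p[:,2],97),p.min(0)[:2],p.max(0)[:2])
```

```text
== top
orange [347.2903 179.6774] [ 0.5755 -0.02  ] (44.99363708496094, 13.056262969970703) 84.04837036132812 n 52 Z [0.076  0.0838 0.0878]
lens [349.2712 148.9153] [ 0.6893 -0.0304] (63.452545166015625, 47.58304977416992) 85.09212493896484 n 244 Z [0.039  0.044  0.0482]
roof [348.9244 148.2689] [ 0.6921 -0.0301] (124.82450866699219, 93.50090789794922) 84.76018524169922 n 916 Z [0.0404 0.0451 0.05  ]
bench v 103.0
viewer [347.0425 169.8726] [ 0.6213 -0.0231] (250.59043884277344, 152.03990173339844) -5.6987152099609375 n 2908 Z [0.0127 0.0287 0.0493]
pad [432.1412 198.5028] [ 0.5166 -0.3256] (209.60736083984375, 118.2519302368164) -2.015625 n 1857 Z [0.0009 0.0056 0.0103]
next [245.6328 206.1016] [0.4934 0.3419] (180.97589111328125, 89.72239685058594) 28.402639389038086 n 1221 Z [0.004  0.0099 0.0413]
bottle [0.4753 0.2043 0.1132] [0.4814 0.1996 0.1698] 0.17285106858650795 [0.4426 0.1778] [0.5    0.2997]
spool [ 0.4995 -0.1896  0.0891] [ 0.5001 -0.1934  0.1081] 0.11684606958170364 [ 0.4833 -0.2131] [ 0.5179 -0.1765]
== scene
orange [289.4348 215.9565] [ 0.5813 -0.02  ] (52.39305496215
[... 268 characters left out ...]
6.4718017578125) 84.43968963623047 n 1867 Z [0.0429 0.047  0.0504]
bench v 104.0
viewer [290.1955 267.1752] [0.6566 0.0028] (397.947021484375, 276.8677673339844) -2.288818359375e-05 n 15896 Z [-0.0011  0.0029  0.048 ]
pad [190.2879 192.6414] [ 0.5197 -0.3313] (210.28492736816406, 131.87176513671875) -2.8514022827148438 n 2855 Z [0.0041 0.0077 0.0111]
next [433.6576 232.8587] [0.4922 0.3409] (191.7095184326172, 97.3008804321289) 28.153196334838867 n 2179 Z [0.0064 0.0113 0.0536]
bottle [0.4908 0.206  0.0981] [0.4857 0.1977 0.1686] 0.1721970043685857 [0.4454 0.1754] [0.5067 0.2997]
spool [ 0.5121 -0.1924  0.0778] [ 0.5077 -0.1956  0.1084] 0.11697679923270475 [ 0.4891 -0.215 ] [ 0.5232 -0.1785]
```

```bash
cat >> h.py <<'E'
def to(x,y,z,ang):
    "shift in tool axes and yaw from the present pose to TCP x,y,z with tool y at world angle ang (deg)"
    o=monitor.get_obs();R=np.array(o['eef_rot']);s=R.T@(np.array([x,y,z])-o['position'])
    a=np.degrees(np.arctan2(R[1,1],R[0,1]));w=(ang-a+180)%360-180
    print('t',round(o['time_s'],2),'pos',o['position'],'yang',round(a,2),'F',np.array(o['force']),'gap',o['finger_gap'],'grip',o['grip_force'],'tilt',R[:,2])
    print('SHIFT',s,'yaw',round(-np.radians(w),4))
E
echo ok
```

```text
ok
```

{"name": "apply_moves", "arguments": {
  "moves": [
    [0.7,[0.028,-0.0286,0],-0.124],
    [0.7,[0.056,-0.0572,0],-0.248],
    [0.6,[0.084,-0.0858,0],-0.372],
    [0.6,[0.112,-0.1144,0],-0.496],
    [0.5,[0.14,-0.143,0],-0.62],
    [0.5,[0.168,-0.1716,0],-0.744],
    [0.5,[0.196,-0.2,0],-0.868],
    [0.5,[0.224,-0.2288,0],-0.992],
    [0.5,[0.252,-0.2574,0],-1.116],
    [0.5,[0.28,-0.286,0],-1.24]
  ]
}}

```text
time_s: 0.93
position: [0.3738, -0.3612, 0.2326]
eef_rot: [[0.093, 0.996, -0.0], [0.996, -0.093, -0.0], [-0.0, -0.0, -1.0]]
force: [1.4, -1.0, -0.8]
finger_gap: 0.0465
grip_force: 0.0
```

```bash
python3 -c "
from h import *
to(0.577,-0.0195,0.14,-5.5)"
```

```text
t 0.93 pos [ 0.3738 -0.3612  0.2326] yang -5.33 F [ 1.4023 -0.9756 -0.8314] gap 0.04654537667609863 grip 0.0 tilt [-0.0002 -0.0001 -1.    ]
SHIFT [0.3591 0.1706 0.0925] yaw 0.003
```

{"name": "apply_moves", "arguments": {
  "moves": [
    [0.45,[0.036,0.017,0],0],
    [0.45,[0.072,0.034,0],0],
    [0.45,[0.108,0.051,0],0],
    [0.45,[0.144,0.068,0],0],
    [0.45,[0.18,0.085,0],0],
    [0.45,[0.216,0.102,0.01],0.003],
    [0.45,[0.252,0.119,0.02],0.003],
    [0.45,[0.288,0.136,0.03],0.003],
    [0.45,[0.324,0.153,0.04],0.003],
    [0.45,[0.359,0.17,0.05],0.003]
  ]
}}

```text
time_s: 1.77
position: [0.5785, -0.0205, 0.1819]
eef_rot: [[0.102, 0.995, -0.0], [0.995, -0.102, -0.0], [-0.0, -0.0, -1.0]]
force: [0.9, 0.1, 0.8]
finger_gap: 0.0421
grip_force: 0.0
```

{"name": "apply_moves", "arguments": {
  "moves": [
    [0.45,[0,0,0],0],
    [0.45,[0,0,0],0]
  ]
}}

```text
time_s: 1.93
position: [0.5783, -0.0196, 0.1816]
eef_rot: [[0.097, 0.995, -0.001], [0.995, -0.097, 0.001], [0.001, -0.002, -1.0]]
force: [-0.4, -0.3, 0.3]
finger_gap: 0.042
grip_force: 0.0
```

Run:
```python
from h import *
to(0.577,-0.0195,0.058,-5.5)
c=calibration('wrist');im,d=get_image('wrist');cv2.imwrite('pics/w1.png',im);np.savez('pics/w1.npz',im=im,d=d,**{k:np.array(v) for k,v in c.items()})
print(c['xyz'],(d>0).mean())
```

```text
t 1.93 pos [ 0.5783 -0.0196  0.1816] yang -5.57 F [-0.4173 -0.2565  0.3317] gap 0.04199006348565671 grip 0.0 tilt [-0.0015  0.0011 -1.    ]
SHIFT [-0.0001 -0.0011  0.1236] yaw -0.0013
[0.5861 0.051  0.3324] 0.9780859375
```

View pics/w1.png

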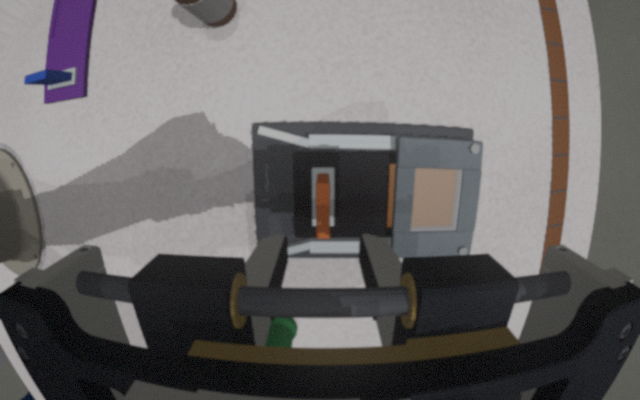

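Wrist view: the orange blade is at (323,205), with the fingers straddling it at (265,260) and (380,260). The plate is black between the white rails at y≈142 and 246. I'll measure the blade, rails and roof edge in this view.

```bash
cat >> h.py <<'E'
def wray(c,uv):
    uv=np.atleast_2d(uv).astype(float);K=np.array(c['camera_matrix'])
    a=(uv-[K[0,2],K[1,2]])/K[0,0];r=np.linalg.norm(a,axis=1)+1e-12
    d=np.c_[a*(np.sin(r)/r)[:,None],np.cos(r)];return d@np.array(c['rotation']).T
def wcloud(c,d):
    v,u=np.mgrid[:400,:640];uv=np.c_[u.ravel(),v.ravel()];w=wray(c,uv);z=w@np.array(c['rotation'])[:,2]
    return (np.array(c['xyz'])+w*(d.ravel()/z)[:,None]).reshape(400,640,3)
def wplane(c,uv,z):
    w=wray(c,uv);return c['xyz']+w*((z-c['xyz'][2])/w[:,2])[:,None]
def tov(p,o=(0.6222,-0.0238),a=-5.5):
    a=np.radians(a);R=np.array([[np.cos(a),-np.sin(a)],[np.sin(a),np.cos(a)]]);return (np.atleast_2d(p)[:,:2]-o)@R
E
python3 - <<'E'
from h import *
c=dict(np.load('pics/w1.npz'));im,d=c['im'],c['d'];W=wcloud(c,d);H=hsv(im).astype(int);h,s,v=H[...,0],H[...,1],H[...,2]
Z=W[...,2];V=tov(W.reshape(-1,3)).reshape(400,640,2)*1000
m=(abs(V[...,0]+45)<30)&(abs(V[...,1])<40)&(s>140)&((h<18)|(h>175))
for lo,hi in((.078,.09),):
    t=m&(Z>lo)&(Z<hi);print('blade top',t.sum(),V[t].mean(0),np.percentile(V[t],[2,98],axis=0),np.median(Z[t]))
    r=cv2.minAreaRect((W[t][:,:2]*1000).astype(np.float32));print(r)
# rails: high points Z 0.026..0.034 in V x -55..20
for x0 in range(-55,25,15):
    q=(V[...,0]>x0)&(V[...,0]<x0+15)&(Z>.0265)&(Z<.036)&(v>130)
    for sg in(1,-1):
        k=q&(V[...,1]*sg>38)
        if k.sum()>5: print(x0,sg,np.percentile(V[...,1][k],[3,50,97]))
# deck heights, roof edge
r=(Z>.04)&(Z<.055)&(abs(V[...,1])<60)&(V[...,0]>0)
print('roof x,y',np.percentile(V[r],[1,99],axis=0),np.median(Z[r]))
k=(abs(V[...,1])<35)&(V[...,0]>-20)&(V[...,0]<10);print('plate z',np.median(Z[k]))
k=(abs(V[...,1])<30)&(V[...,0]>-118)&(V[...,0]<-85);print('deck z',np.median(Z[k]))
# carrier inner edge (black) at column scan
for y in(-25,25):
    k=(abs(V[...,1]-y)<3)&(v<45)&(Z<.04)&(V[...,0]>-120)&(V[...,0]<20);print('black x range',np.percentile(V[...,0][k],[1,99]))
E
```

```text
blade top 657 [-44.1079  -1.9517] [[-48.8443 -25.7283]
 [-39.4264  21.1719]] 0.08164493368663656
((577.986083984375, -22.009187698364258), (48.368316650390625, 11.265606880187988), 84.47528076171875)
-55 1 [48.5778 53.5999 58.5438]
-55 -1 [-64.3964 -58.3875 -52.6324]
-40 1 [47.6774 52.7099 58.5227]
-40 -1 [-64.2896 -58.4112 -52.6947]
-25 1 [46.7927 52.714  58.6662]
-25 -1 [-63.6625 -57.7949 -52.6657]
-10 1 [45.964  52.8641 58.8559]
-10 -1 [-63.2563 -58.5189 -53.0467]
5 1 [46.1676 52.3873 59.0678]
20 1 [46.5436 51.9579 58.445 ]
roof x,y [[ 27.1297 -58.4288]
 [117.6238  58.4677]] 0.044247260921757736
plate z 0.27462390689282745
deck z 0.28632260366585743
black x range [-74.3551  19.002 ]
black x range [-73.7671  18.9346]
```

{"name": "apply_moves", "arguments": {
  "moves": [
    [0.45,[-0.002,0,0.03],0],
    [0.42,[-0.002,0,0.06],0],
    [0.38,[-0.002,0,0.085],0],
    [0.34,[-0.002,0,0.105],0],
    [0.3,[-0.002,0,0.118],0],
    [0.26,[-0.002,0,0.1235],0],
    [0.22,[-0.002,0,0.1235],0],
    [0.2,[-0.002,0,0.1235],0]
  ]
}}

```text
time_s: 2.65
position: [0.5777, -0.0255, 0.0596]
eef_rot: [[0.103, 0.995, 0.0], [0.995, -0.103, -0.0], [-0.0, 0.0, -1.0]]
force: [-0.0, -0.6, -0.4]
finger_gap: 0.0198
grip_force: 0.0
```

{"name": "apply_moves", "arguments": {
  "moves": [
    [0.18,[0,0,0],0],
    [0.165,[0,0,0],0],
    [0.155,[0,0,0],0],
    [0.147,[0,0,0],0],
    [0.14,[0,0,0],0]
  ]
}}

```text
time_s: 3.07
position: [0.578, -0.0245, 0.0595]
eef_rot: [[0.102, 0.995, 0.001], [0.995, -0.102, -0.0], [0.0, 0.001, -1.0]]
force: [0.1, 0.4, -0.2]
finger_gap: 0.0131
grip_force: 0.0
```

{"name": "apply_moves", "arguments": {
  "moves": [
    [0.134,[0,0,0],0],
    [0.13,[0,0,0],0],
    [0.127,[0,0,0],0],
    [0.127,[0,0,0],0]
  ]
}}

```text
time_s: 3.4
position: [0.5774, -0.0244, 0.0591]
eef_rot: [[0.101, 0.995, -0.001], [0.995, -0.101, -0.0], [-0.0, -0.001, -1.0]]
force: [-2.3, 0.2, 2.2]
finger_gap: 0.0119
grip_force: 5.3
```

{"name": "apply_moves", "arguments": {
  "moves": [
    [0.125,[0,0,0],0],
    [0.125,[0,0,0],0]
  ]
}}

```text
time_s: 3.57
position: [0.5774, -0.0245, 0.0591]
eef_rot: [[0.102, 0.995, -0.001], [0.995, -0.102, -0.0], [-0.0, -0.001, -1.0]]
force: [-3.4, 0.6, 3.9]
finger_gap: 0.0122
grip_force: 8.9
```

{"name": "apply_moves", "arguments": {
  "moves": [
    [0.122,[0,0,0],0],
    [0.122,[0,0,0],0]
  ]
}}

```text
time_s: 3.73
position: [0.5777, -0.0244, 0.0591]
eef_rot: [[0.102, 0.995, -0.0], [0.995, -0.102, 0.0], [0.0, -0.0, -1.0]]
force: [-1.9, 1.0, 3.6]
finger_gap: 0.012
grip_force: 13.8
```

{"name": "apply_moves", "arguments": {
  "moves": [
    [0.1245,[0,-0.003,0],0.003],
    [0.1245,[0,-0.01,0],0.005],
    [0.1245,[0,-0.02,0],0.005],
    [0.1245,[0,-0.03,0],0.005],
    [0.1245,[0,-0.04,0],0.005],
    [0.1245,[0,-0.05,0],0.005],
    [0.1245,[0,-0.06,0],0.005],
    [0.1245,[0,-0.07,0],0.005],
    [0.1245,[0,-0.077,0],0.005],
    [0.1245,[0,-0.08,0],0.005]
  ]
}}

```text
time_s: 4.57
position: [0.4967, -0.0162, 0.0591]
eef_rot: [[0.106, 0.994, -0.001], [0.994, -0.106, -0.0], [-0.0, -0.001, -1.0]]
force: [1.0, 0.3, -0.6]
finger_gap: 0.0119
grip_force: 8.7
```

{"name": "apply_moves", "arguments": {
  "moves": [
    [0.1245,[0,-0.005,0],0],
    [0.1245,[0,-0.01,0],0],
    [0.1245,[0,-0.012,0],0],
    [0.1245,[0,-0.012,0],0],
    [0.1245,[0,-0.012,0],0]
  ]
}}

```text
time_s: 4.98
position: [0.486, -0.0151, 0.0591]
eef_rot: [[0.107, 0.994, -0.001], [0.994, -0.107, -0.0], [-0.0, -0.001, -1.0]]
force: [-1.7, 0.3, 0.4]
finger_gap: 0.0118
grip_force: 8.9
```

Run:
```python
from h import *
to(0.458,-0.3255,0.2,-2.4)
im,d=get_image('top');c=calibration('top');cv2.imwrite('pics/t2.png',im)
W=np.zeros(d.shape+(3,));u,vv,P=cloud(c,d);W[vv,u]=P
V=tov(W.reshape(-1,3)).reshape(400,640,2)*1000;Z=W[...,2];H=hsv(im).astype(int)
m=(abs(V[...,1])<60)&(V[...,0]<45)&(V[...,0]>-250)&(H[...,0]>3)&(H[...,0]<25)&(H[...,1]>60)&(Z<.04)&(Z>0)
print('amber glass V',np.percentile(V[m],[2,50,98],axis=0),m.sum())
```

```text
t 4.98 pos [ 0.486  -0.0151  0.0591] yang -6.12 F [-1.6829  0.3422  0.4239] gap 0.011837545149103089 grip 8.889795541763306 tilt [-0.0007 -0.0002 -1.    ]
SHIFT [-0.3117  0.0052 -0.1408] yaw -0.0649
amber glass V [[-62.5589 -34.9243]
 [ -9.2278   6.6475]
 [  5.4277  33.5406]] 181
```

{"name": "apply_moves", "arguments": {
  "moves": [
    [0.124,[0,-0.003,-0.002],0],
    [0.124,[0,-0.006,-0.005],0],
    [0.124,[0,-0.006,-0.01],0],
    [0.124,[0,-0.006,-0.018],0],
    [0.124,[0,-0.006,-0.028],0],
    [0.124,[0,-0.006,-0.04],0],
    [0.124,[0,-0.006,-0.05],0],
    [0.124,[0,-0.006,-0.055],0],
    [0.124,[0,-0.006,-0.055],0]
  ]
}}

```text
time_s: 5.78
position: [0.481, -0.0146, 0.1155]
eef_rot: [[0.107, 0.994, 0.002], [0.994, -0.107, 0.0], [0.0, 0.002, -1.0]]
force: [-0.5, -0.5, -1.6]
finger_gap: 0.0122
grip_force: 9.8
```

Run:
```python
from h import *
to(0.458,-0.3255,0.2,-2.4)
c=calibration('wrist');im,d=get_image('wrist');W=wcloud(c,d);V=tov(W.reshape(-1,3)).reshape(400,640,2)*1000;Z=W[...,2]
for x in range(-170,30,20):
    k=(abs(V[...,0]-x)<8)&(abs(V[...,1])<25);print(x,k.sum(),np.median(Z[k]) if k.any() else 0,end='; ')
```

```text
t 5.78 pos [ 0.481  -0.0146  0.1155] yang -6.16 F [-0.4514 -0.4985 -1.5618] gap 0.012161771954212537 grip 9.820610582828522 tilt [ 0.0024  0.0001 -1.    ]
SHIFT [-0.3116  0.0107 -0.0845] yaw -0.0656
-170 5761 0.2142474256378329; -150 8598 0.208695299416512; -130 8589 0.2090657866095421; -110 6633 0.21330355180582053; -90 4782 0.20253552490033563; -70 7233 0.20257107851404732; -50 2301 0.08184033681902975; -30 1301 0.08135972147614962; -10 1131 0.08138287454180501; 10 484 0.08333913447537593;
```

{"name": "apply_moves", "arguments": {
  "moves": [
    [0.124,[0,0,-0.015],0],
    [0.124,[0,0,-0.035],0],
    [0.124,[-0.008,0,-0.055],-0.005],
    [0.124,[-0.022,0,-0.065],-0.01],
    [0.124,[-0.04,0,-0.068],-0.015],
    [0.124,[-0.06,0.002,-0.068],-0.02],
    [0.124,[-0.082,0.003,-0.068],-0.025],
    [0.124,[-0.106,0.004,-0.068],-0.03],
    [0.124,[-0.13,0.005,-0.068],-0.035],
    [0.124,[-0.154,0.006,-0.068],-0.04]
  ]
}}

```text
time_s: 6.67
position: [0.4693, -0.1692, 0.1815]
eef_rot: [[0.066, 0.998, -0.001], [0.998, -0.066, 0.0], [0.0, -0.001, -1.0]]
force: [0.8, -0.9, -2.4]
finger_gap: 0.0122
grip_force: 9.8
```

{"name": "apply_moves", "arguments": {
  "moves": [
    [0.124,[-0.024,0.001,0],-0.005],
    [0.124,[-0.048,0.001,0],-0.01],
    [0.124,[-0.072,0.002,0],-0.015],
    [0.124,[-0.096,0.003,0],-0.02],
    [0.124,[-0.118,0.004,0],-0.025],
    [0.124,[-0.136,0.005,0],-0.025],
    [0.124,[-0.149,0.005,0],-0.025],
    [0.124,[-0.155,0.005,0],-0.025],
    [0.124,[-0.157,0.005,0],-0.025],
    [0.124,[-0.157,0.005,0],-0.025]
  ]
}}

```text
time_s: 7.5
position: [0.4642, -0.3247, 0.1818]
eef_rot: [[0.042, 0.999, -0.0], [0.999, -0.042, 0.001], [0.001, -0.001, -1.0]]
force: [0.0, 0.7, -2.4]
finger_gap: 0.0118
grip_force: 9.8
```

Run:
```python
from h import *
to(0.458,-0.3255,0.048,-2.4)
c=calibration('wrist');im,d=get_image('wrist');cv2.imwrite('pics/w3.png',im)
```

```text
t 7.5 pos [ 0.4642 -0.3247  0.1818] yang -2.4 F [ 0.0303  0.7446 -2.3685] gap 0.011806433119259009 grip 9.820838570594788 tilt [-0.0005  0.0006 -1.    ]
SHIFT [-0.0012 -0.0061  0.1338] yaw 0.0
```

View pics/w3.png

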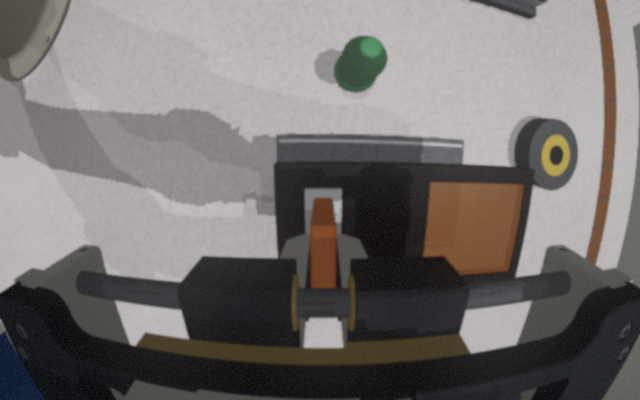

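The carrier hangs over the pad at (400,220), with the spool clear at (362,62). Now I'll lower it.

{"name": "apply_moves", "arguments": {
  "moves": [
    [0.124,[-0.001,-0.006,0.015],0],
    [0.124,[-0.001,-0.006,0.035],0],
    [0.124,[-0.001,-0.006,0.055],0],
    [0.124,[-0.001,-0.006,0.075],0],
    [0.124,[-0.001,-0.006,0.095],0],
    [0.124,[-0.001,-0.006,0.11],0],
    [0.124,[-0.001,-0.006,0.12],0],
    [0.124,[-0.001,-0.006,0.127],0],
    [0.124,[-0.001,-0.006,0.13],0],
    [0.124,[-0.001,-0.006,0.131],0]
  ]
}}

```text
time_s: 8.38
position: [0.4585, -0.3255, 0.0511]
eef_rot: [[0.041, 0.999, -0.0], [0.999, -0.041, 0.0], [0.0, -0.0, -1.0]]
force: [-0.1, 0.2, -2.5]
finger_gap: 0.012
grip_force: 9.8
```

{"name": "apply_moves", "arguments": {
  "moves": [
    [0.124,[0,0,0.001],0],
    [0.124,[0,0,0.002],0],
    [0.124,[0,0,0.002],0]
  ]
}}

```text
time_s: 8.63
position: [0.4585, -0.3261, 0.0496]
eef_rot: [[0.042, 0.999, 0.001], [0.999, -0.042, -0.001], [-0.0, 0.001, -1.0]]
force: [-0.5, -0.5, -2.2]
finger_gap: 0.0116
grip_force: 9.8
```

Run:
```python
from h import *
to(0.458,-0.3255,0.047,-2.4)
```

```text
t 8.63 pos [ 0.4585 -0.3261  0.0496] yang -2.41 F [-0.4828 -0.5175 -2.1622] gap 0.01155787641319211 grip 9.823922216892242 tilt [ 0.0008 -0.0005 -1.    ]
SHIFT [ 0.0006 -0.0005  0.0026] yaw -0.0002
```

Still airborne, since the force is still −2.2 N. I'll go down in half-millimetre steps.

{"name": "apply_moves", "arguments": {
  "moves": [
    [0.124,[0,0,0.0005],0],
    [0.124,[0,0,0.001],0],
    [0.124,[0,0,0.0015],0],
    [0.124,[0,0,0.002],0],
    [0.124,[0,0,0.002],0]
  ]
}}

```text
time_s: 9.05
position: [0.4583, -0.326, 0.0471]
eef_rot: [[0.042, 0.999, 0.0], [0.999, -0.042, -0.0], [-0.0, 0.0, -1.0]]
force: [-0.1, -0.3, -1.1]
finger_gap: 0.0117
grip_force: 9.8
```

{"name": "apply_moves", "arguments": {
  "moves": [
    [0.124,[0,0,0.0005],0],
    [0.124,[0,0,0.001],0],
    [0.124,[0,0,0.001],0]
  ]
}}

```text
time_s: 9.3
position: [0.4583, -0.326, 0.0469]
eef_rot: [[0.042, 0.999, 0.0], [0.999, -0.042, -0.001], [-0.001, 0.0, -1.0]]
force: [-1.8, 0.8, 9.5]
finger_gap: 0.0119
grip_force: 9.8
```

{"name": "apply_moves", "arguments": {
  "moves": [
    [0.124,[0,0,-0.0005],0],
    [0.127,[0,0,-0.0005],0],
    [0.132,[0,0,-0.0005],0],
    [0.15,[0,0,-0.0005],0],
    [0.2,[0,0,-0.0005],0],
    [0.3,[0,0,-0.0005],0],
    [0.4,[0,0,-0.0005],0],
    [0.4,[0,0,-0.015],0],
    [0.4,[0,0,-0.045],0],
    [0.4,[0,0,-0.085],0]
  ]
}}

```text
time_s: 10.13
position: [0.457, -0.3249, 0.1298]
eef_rot: [[0.041, 0.999, -0.004], [0.999, -0.041, 0.003], [0.003, -0.004, -1.0]]
force: [-0.2, -1.0, 0.8]
finger_gap: 0.0373
grip_force: 0.0
```

Run:
```python
from h import *
to(0.442,0.3137,0.23,28.4)
c=calibration('top');im,d=get_image('top');cv2.imwrite('pics/t4.png',im[150:260,380:500])
c=calibration('wrist');im,d=get_image('wrist');W=wcloud(c,d);H=hsv(im).astype(int);P=W[...,:2]
a=(np.hypot(W[...,0]-.518,W[...,1]+.327)<.15)&(W[...,2]<.03)
m=a&(H[...,0]>3)&(H[...,0]<20)&(H[...,1]>100);print('glass',m.sum(),W[m].mean(0))
b=a&(H[...,2]<45);print('black',np.percentile(W[b],[1,99],axis=0))
t=(np.hypot(W[...,0]-.458,W[...,1]+.326)<.05)&(W[...,2]>.06)&(W[...,2]<.08)&(H[...,1]>130);print('blade',W[t].mean(0),cv2.minAreaRect((W[t][:,:2]*1000).astype(np.float32)))
```

```text
t 10.13 pos [ 0.457  -0.3249  0.1298] yang -2.36 F [-0.1665 -0.956   0.7693] gap 0.03727666591142218 grip 0.0 tilt [-0.0042  0.003  -1.    ]
SHIFT [ 0.6377 -0.0418 -0.0982] yaw -0.5369
glass 5032 [ 0.5618 -0.3284  0.0128]
black [[ 0.4305 -0.3708  0.0131]
 [ 0.5864 -0.2809  0.0163]]
blade [ 0.4592 -0.3216  0.0694] ((458.6820068359375, -323.04913330078125), (49.36516189575195, 10.761092185974121), 87.83287811279297)
```

{"name": "apply_moves", "arguments": {
  "moves": [
    [0.45,[0,0,-0.035],0],
    [0.45,[0.015,0,-0.07],-0.03],
    [0.45,[0.045,0,-0.09],-0.08],
    [0.45,[0.083,0,-0.098],-0.14],
    [0.45,[0.121,0,-0.098],-0.2],
    [0.45,[0.159,0,-0.098],-0.26],
    [0.45,[0.197,-0.003,-0.098],-0.32],
    [0.45,[0.235,-0.006,-0.098],-0.38],
    [0.45,[0.273,-0.01,-0.098],-0.45],
    [0.45,[0.311,-0.014,-0.098],-0.537]
  ]
}}

```text
time_s: 11.07
position: [0.4568, -0.013, 0.2289]
eef_rot: [[-0.477, 0.879, 0.0], [0.879, 0.477, -0.0], [-0.0, 0.0, -1.0]]
force: [1.0, 0.8, 0.3]
finger_gap: 0.0415
grip_force: 0.0
```

Run:
```python
from h import *
to(0.442,0.3137,0.23,28.4)
```

```text
t 11.07 pos [ 0.4568 -0.013   0.2289] yang 28.52 F [0.9577 0.8117 0.2839] gap 0.04150799434525188 grip 0.0 tilt [ 0.0002 -0.0001 -1.    ]
SHIFT [ 0.2941  0.143  -0.0011] yaw 0.0021
```

{"name": "apply_moves", "arguments": {
  "moves": [
    [0.45,[0.033,0.016,0],0.002],
    [0.45,[0.066,0.032,0],0.002],
    [0.45,[0.099,0.048,0],0.002],
    [0.45,[0.132,0.064,0],0.002],
    [0.45,[0.165,0.08,0],0.002],
    [0.45,[0.198,0.096,0],0.002],
    [0.45,[0.231,0.112,0],0.002],
    [0.45,[0.264,0.128,0],0.002],
    [0.45,[0.286,0.139,0.005],0.002],
    [0.45,[0.294,0.143,0.03],0.002]
  ]
}}

```text
time_s: 11.9
position: [0.4439, 0.3183, 0.2014]
eef_rot: [[-0.477, 0.879, 0.004], [0.879, 0.477, 0.006], [0.003, 0.007, -1.0]]
force: [1.9, 0.6, -0.0]
finger_gap: 0.0418
grip_force: 0.0
```

{"name": "apply_moves", "arguments": {
  "moves": [
    [0.45,[0,0,0.01],0],
    [0.45,[0,0,0.015],0],
    [0.45,[0,0,0.015],0]
  ]
}}

```text
time_s: 12.15
position: [0.443, 0.3104, 0.1827]
eef_rot: [[-0.473, 0.881, -0.002], [0.881, 0.473, -0.002], [-0.001, -0.003, -1.0]]
force: [-0.3, 0.2, 0.6]
finger_gap: 0.0416
grip_force: 0.0
```

Run:
```python
from h import *
c=calibration('wrist');im,d=get_image('wrist');cv2.imwrite('pics/w5.png',im);W=wcloud(c,d);H=hsv(im).astype(int);Z=W[...,2]
t=(np.hypot(W[...,0]-.442,W[...,1]-.314)<.05)&(Z>.055)&(Z<.08)&(H[...,0]>95)&(H[...,0]<130)&(H[...,1]>110);v,u=np.nonzero(t);print('blade px',u.mean(),v.mean(),W[t].mean(0),cv2.minAreaRect((W[t][:,:2]*1000).astype(np.float32)))
m=(np.hypot(W[...,0]-.53,W[...,1]-.36)<.1)&(Z<.03)&(H[...,0]>45)&(H[...,0]<90)&(H[...,1]>80);print('glass',m.sum(),W[m].mean(0),cv2.minAreaRect((W[m][:,:2]*1000).astype(np.float32)))
to(0.442,0.3137,0.041,28.4)
```

```text
blade px 323.2633279483037 198.5718901453958 [0.4418 0.3126 0.0635] ((442.1082763671875, 312.7489013671875), (11.99841022491455, 48.89942932128906), 27.81093978881836)
glass 136 [0.5474 0.346  0.0068] ((536.1474609375, 359.318115234375), (73.58345031738281, 62.10398483276367), 28.89757537841797)
t 12.2 pos [0.4435 0.3106 0.1837] yang 28.19 F [-0.1798 -0.9632  0.3586] gap 0.04217359055119576 grip 0.0 tilt [-0.0012 -0.0016 -1.    ]
SHIFT [0.0035 0.0004 0.1427] yaw -0.0037
```

View pics/w5.png

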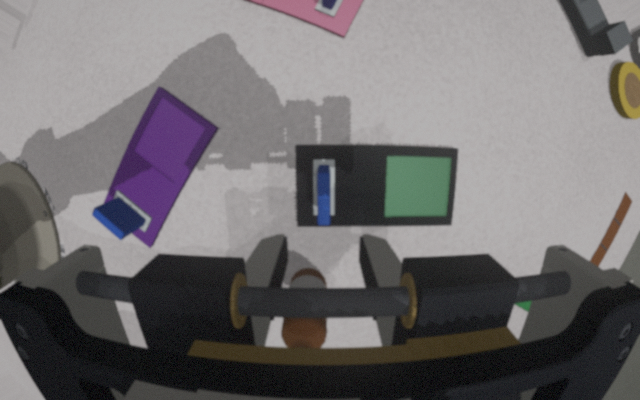

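Blue blade at (323,199), with black carrier and green glass at (418,186) and the purple one well aside at (160,165). This is the right plate, so I'll descend.

{"name": "apply_moves", "arguments": {
  "moves": [
    [0.45,[0.003,0,0.02],0],
    [0.45,[0.003,0,0.05],0],
    [0.42,[0.003,0,0.08],0],
    [0.38,[0.003,0,0.105],0],
    [0.34,[0.003,0,0.123],0],
    [0.3,[0.003,0,0.135],0],
    [0.26,[0.003,0,0.14],0],
    [0.22,[0.003,0,0.1415],0],
    [0.2,[0.003,0,0.1415],0]
  ]
}}

```text
time_s: 12.95
position: [0.4427, 0.3144, 0.0433]
eef_rot: [[-0.472, 0.881, 0.001], [0.881, 0.472, 0.0], [-0.0, 0.001, -1.0]]
force: [0.4, -0.1, 0.5]
finger_gap: 0.0198
grip_force: 0.0
```

{"name": "apply_moves", "arguments": {
  "moves": [
    [0.18,[0,0,0],0],
    [0.165,[0,0,0],0],
    [0.155,[0,0,0],0],
    [0.147,[0,0,0],0],
    [0.14,[0,0,0],0],
    [0.135,[0,0,0],0],
    [0.132,[0,0,0],0],
    [0.129,[0,0,0],0],
    [0.127,[0,0,0],0],
    [0.127,[0,0,0],0]
  ]
}}

```text
time_s: 13.78
position: [0.442, 0.3146, 0.0426]
eef_rot: [[-0.473, 0.881, -0.0], [0.881, 0.473, -0.0], [-0.0, -0.0, -1.0]]
force: [-2.5, -1.7, 2.6]
finger_gap: 0.0122
grip_force: 4.0
```

{"name": "apply_moves", "arguments": {
  "moves": [
    [0.125,[0,0,0],0],
    [0.124,[0,0,0],0],
    [0.124,[0,0,0],0]
  ]
}}

```text
time_s: 14.03
position: [0.4421, 0.3147, 0.0426]
eef_rot: [[-0.473, 0.881, -0.0], [0.881, 0.473, 0.0], [0.0, -0.0, -1.0]]
force: [-2.0, -2.1, 1.8]
finger_gap: 0.012
grip_force: 9.8
```

Run:
```python
from h import *
to(0.442,0.3137,0.25,28.2)
```

```text
t 14.03 pos [0.4421 0.3147 0.0426] yang 28.25 F [-1.9839 -2.0673  1.8428] gap 0.012028197921220328 grip 9.768299013376236 tilt [-0.0001  0.     -1.    ]
SHIFT [-0.0008 -0.0006 -0.2074] yaw 0.0009
```

{"name": "apply_moves", "arguments": {
  "moves": [
    [0.124,[0,0,-0.002],0],
    [0.124,[0,0,-0.008],0],
    [0.124,[0,0,-0.02],0],
    [0.124,[0,0,-0.04],0],
    [0.124,[0,0,-0.065],0],
    [0.124,[0,0,-0.095],0],
    [0.124,[0,0,-0.125],0],
    [0.124,[0,0,-0.15],0],
    [0.124,[0,0,-0.175],0],
    [0.124,[0,0,-0.195],0]
  ]
}}

```text
time_s: 14.87
position: [0.4423, 0.3149, 0.2401]
eef_rot: [[-0.473, 0.881, 0.001], [0.881, 0.473, 0.001], [0.0, 0.002, -1.0]]
force: [1.5, -1.2, -3.7]
finger_gap: 0.0118
grip_force: 9.8
```

Run:
```python
from h import *
a=np.radians(-5.5);x=-.15
to(0.6222+x*np.cos(a)+.0024*np.sin(a),-0.0238+x*np.sin(a)-.0024,0.245,-5.5)
```

```text
t 14.87 pos [0.4423 0.3149 0.2401] yang 28.25 F [ 1.4859 -1.2327 -3.6794] gap 0.011837635828759954 grip 9.801810532808304 tilt [ 0.0013  0.0012 -1.    ]
SHIFT [-0.3022 -0.1278 -0.0053] yaw 0.589
```

{"name": "apply_moves", "arguments": {
  "moves": [
    [0.124,[-0.006,-0.003,0],0.01],
    [0.124,[-0.02,-0.009,0],0.035],
    [0.124,[-0.042,-0.018,0],0.075],
    [0.124,[-0.064,-0.027,0],0.115],
    [0.124,[-0.086,-0.036,0],0.155],
    [0.124,[-0.108,-0.046,0],0.195],
    [0.124,[-0.13,-0.055,0],0.235],
    [0.124,[-0.152,-0.064,0],0.275],
    [0.124,[-0.174,-0.074,0],0.315],
    [0.124,[-0.196,-0.083,0],0.355]
  ]
}}

```text
time_s: 15.7
position: [0.4603, 0.0996, 0.236]
eef_rot: [[-0.133, 0.991, -0.003], [0.991, 0.133, -0.001], [-0.001, -0.003, -1.0]]
force: [0.1, -0.5, -3.0]
finger_gap: 0.0121
grip_force: 9.8
```

Run:
```python
from h import *
a=np.radians(-5.5);x=-.15
to(0.6222+x*np.cos(a)+.0024*np.sin(a),-0.0238-x*-np.sin(a)-.0024,0.16,-5.5)
```

```text
t 15.7 pos [0.4603 0.0996 0.236 ] yang 7.66 F [ 0.0625 -0.5226 -2.9605] gap 0.012112968979915904 grip 9.799612015485764 tilt [-0.0029 -0.0014 -1.    ]
SHIFT [-0.112  -0.0024  0.0761] yaw 0.2297
```

{"name": "apply_moves", "arguments": {
  "moves": [
    [0.124,[-0.02,0,0],0.04],
    [0.124,[-0.04,-0.001,0],0.08],
    [0.124,[-0.06,-0.001,0],0.12],
    [0.124,[-0.08,-0.002,0],0.16],
    [0.124,[-0.096,-0.002,0],0.2],
    [0.124,[-0.106,-0.002,0.006],0.22],
    [0.124,[-0.111,-0.002,0.02],0.23],
    [0.124,[-0.112,-0.002,0.04],0.23],
    [0.124,[-0.112,-0.002,0.06],0.23],
    [0.124,[-0.112,-0.002,0.075],0.23]
  ]
}}

```text
time_s: 16.53
position: [0.4741, -0.0089, 0.1604]
eef_rot: [[0.093, 0.996, -0.002], [0.996, -0.093, 0.0], [0.0, -0.002, -1.0]]
force: [-0.4, -0.4, -3.0]
finger_gap: 0.0119
grip_force: 9.8
```

{"name": "apply_moves", "arguments": {
  "moves": [
    [0.124,[0,0,0.015],0],
    [0.124,[0,0,0.03],0],
    [0.124,[0,0,0.04],0],
    [0.124,[0,0,0.045],0],
    [0.124,[0,0,0.045],0],
    [0.124,[0,0,0.045],0]
  ]
}}

```text
time_s: 17.03
position: [0.4749, -0.0084, 0.1173]
eef_rot: [[0.092, 0.996, -0.001], [0.996, -0.092, 0.0], [0.0, -0.001, -1.0]]
force: [0.7, 0.2, -2.3]
finger_gap: 0.0118
grip_force: 9.8
```

```bash
cat > chk.py <<'E'
from h import *
import sys
c=calibration('wrist');im,d=get_image('wrist');cv2.imwrite(f'pics/{sys.argv[1]}.png',im);W=wcloud(c,d);H=hsv(im).astype(int);Z=W[...,2];v=H[...,2]
V=tov(W.reshape(-1,3)).reshape(400,640,2)*1000
zp=monitor.get_obs()['position'][2]-.041
t=(abs(Z-zp-.065)<.012)&(H[...,0]>95)&(H[...,0]<130)&(H[...,1]>110)&(abs(V[...,1])<60);print('blade V',V[t].mean(0) if t.any() else 0,cv2.minAreaRect((V[t]).astype(np.float32)))
g=(abs(Z-zp-.010)<.012)&(H[...,0]>45)&(H[...,0]<90)&(H[...,1]>80)&(V[...,0]>-120)
if g.sum()>50: print('glass V',cv2.minAreaRect(V[g].astype(np.float32)),np.percentile(V[g],[1,99],axis=0),'z',np.median(Z[g]))
b=(abs(Z-zp-.010)<.01)&(v<60)&(abs(V[...,1])<60)
for x0 in range(-160,20,20):
    k=b&(abs(V[...,0]-x0)<6)
    if k.sum()>20: print('carrier y at',x0,np.percentile(V[...,1][k],[1,99]),'z',np.median(Z[k]).round(4))
for x0 in range(-55,25,15):
    q=(V[...,0]>x0)&(V[...,0]<x0+15)&(Z>.0265)&(Z<.036)&(v>130)
    for sg in(1,-1):
        k=q&(V[...,1]*sg>38)
        if k.sum()>5: print('rail',x0,sg,np.percentile(V[...,1][k],[3,97]))
E
python3 chk.py w6
python3 - <<'E'
from h import *
a=np.radians(-5.5);x=-.15
to(0.6222+x*np.cos(a)+.0024*np.sin(a),-0.0238+x*np.sin(a)-.0024,0.061,-5.5)
E
```

```text
blade V [-147.6274   10.7421] ((-147.53536987304688, 0.3186664581298828), (48.84608840942383, 12.519843101501465), 89.75721740722656)
glass V ((-61.72677230834961, -0.8193435668945312), (115.6137924194336, 68.93297576904297), 0.11711253225803375) [[-101.9088  -33.7003]
 [  -5.3826   32.6465]] z 0.08134027361653443
carrier y at -160 [ 2.6906 44.0017] z 0.0835
carrier y at -140 [ 4.3214 44.5989] z 0.0835
carrier y at -120 [-12.395   44.2231] z 0.0834
carrier y at -100 [-13.5019  44.534 ] z 0.0834
carrier y at -80 [-13.0928  44.542 ] z 0.0833
carrier y at -60 [34.7228 45.0552] z 0.0832
carrier y at -40 [-36.0402  44.9955] z 0.0832
carrier y at -20 [-35.9778  45.0437] z 0.0831
carrier y at 0 [-35.2981  44.6999] z 0.0832
rail -55 1 [46.8078 59.2062]
rail -40 1 [47.0249 59.3082]
rail -25 1 [47.1717 59.2175]
rail -10 1 [46.4301 59.1714]
rail 5 1 [46.4761 59.1588]
rail 20 1 [46.8695 58.6068]
t 17.08 pos [ 0.4752 -0.0084  0.1177] yang -5.27 F [ 0.3919 -0.109  -2.5675] gap 0.012072883438093823 grip 9.79941576719284 tilt [ 0.      0.0001 -1.    ]
SHIFT [-0.0037 -0.0022  0.0567] yaw 0.004
```

View pics/w6.png

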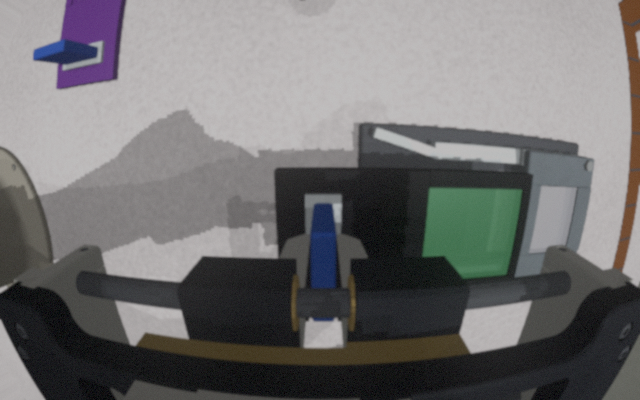

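Plate hangs level over the mouth. The rail's inner edge is at V y≈46.7 on the left, and the rail centre is at about −3 mm. The carrier centre is at about −0.3 mm, so it needs to shift −3 mm. I'll lower it to just above the rails and check again.

{"name": "apply_moves", "arguments": {
  "moves": [
    [0.124,[-0.001,0,0.006],0.002],
    [0.124,[-0.003,0,0.015],0.004],
    [0.124,[-0.003,0,0.026],0.004],
    [0.124,[-0.003,0,0.035],0.004],
    [0.124,[-0.003,0,0.04],0.004],
    [0.124,[-0.003,0,0.042],0.004],
    [0.124,[-0.003,0,0.042],0.004],
    [0.124,[-0.003,0,0.042],0.004]
  ]
}}

```text
time_s: 17.75
position: [0.4749, -0.0113, 0.0756]
eef_rot: [[0.096, 0.995, -0.0], [0.995, -0.096, -0.0], [-0.0, -0.0, -1.0]]
force: [-1.1, -0.3, -3.0]
finger_gap: 0.0118
grip_force: 9.8
```

```bash
python3 chk.py w7
python3 - <<'E'
from h import *
a=np.radians(-5.5);x=-.15
to(0.6222+x*np.cos(a)+.0024*np.sin(a),-0.0238+x*np.sin(a)-.0024,0.061,-5.5)
im,d=get_image('top');c=calibration('top')
im2,d2=get_image('scene')
cv2.imwrite('pics/s7.png',cv2.resize(cv2.convertScaleAbs(im2[180:310,220:370],alpha=1.6),None,fx=4,fy=4,interpolation=cv2.INTER_CUBIC))
E
```

```text
blade V [-147.237     7.7371] ((-147.14996337890625, -2.7080211639404297), (49.49303436279297, 12.477376937866211), 89.83972930908203)
glass V ((-61.04126739501953, -4.336666107177734), (68.83451843261719, 114.89026641845703), 89.9979019165039) [[-103.7216  -37.0869]
 [  -5.0285   29.1858]] z 0.03974805406135078
carrier y at -160 [-0.5059 41.089 ] z 0.0418
carrier y at -140 [ 1.9802 41.5442] z 0.0418
carrier y at -120 [-15.322   41.1216] z 0.0418
carrier y at -100 [-16.5475  41.3276] z 0.0418
carrier y at -80 [-16.5909  41.4389] z 0.0417
carrier y at -60 [31.4576 41.6578] z 0.0417
carrier y at -40 [-39.2824  41.7065] z 0.0417
carrier y at -20 [-39.4358  41.6987] z 0.0416
carrier y at 0 [-38.6795  40.9892] z 0.0416
rail -55 1 [46.4342 59.4445]
rail -40 1 [46.0426 59.3416]
rail -25 1 [45.9119 59.1992]
rail -10 1 [45.9431 58.928 ]
rail 5 1 [45.9388 59.008 ]
rail 20 1 [46.3574 58.3006]
t 17.8 pos [ 0.4751 -0.0114  0.0758] yang -5.49 F [-0.4928 -0.1447 -3.1911] gap 0.011683469396324364 grip 9.798659831285477 tilt [ 0.0003  0.     -1.    ]
SHIFT [-0.0007 -0.0023  0.0148] yaw 0.0001
```

View pics/s7.png

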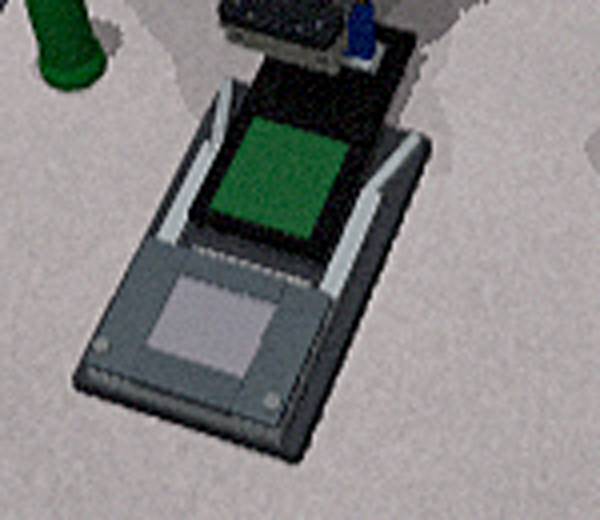

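The scene crop shows the carrier centred between the white rails, with its front edge about 25 mm short of the roof. I'll lower it to about 1 mm above the deck.

{"name": "apply_moves", "arguments": {
  "moves": [
    [0.124,[0,0,0.002],0],
    [0.124,[0,0,0.004],0],
    [0.124,[0,0,0.006],0],
    [0.124,[0,0,0.008],0],
    [0.124,[0,0,0.01],0],
    [0.124,[0,0,0.012],0],
    [0.124,[0,0,0.013],0],
    [0.124,[0,0,0.0135],0],
    [0.124,[0,0,0.0135],0]
  ]
}}

```text
time_s: 18.65
position: [0.4748, -0.0114, 0.0619]
eef_rot: [[0.096, 0.995, -0.0], [0.995, -0.096, -0.0], [-0.0, -0.0, -1.0]]
force: [0.3, 0.6, -2.5]
finger_gap: 0.0121
grip_force: 9.8
```

{"name": "apply_moves", "arguments": {
  "moves": [
    [0.124,[0,0,0],0],
    [0.124,[0,0,0.0005],0],
    [0.124,[0,0,0.0005],0]
  ]
}}

```text
time_s: 18.9
position: [0.4749, -0.0115, 0.0616]
eef_rot: [[0.096, 0.995, 0.0], [0.995, -0.096, -0.0], [-0.0, 0.0, -1.0]]
force: [-0.4, 0.4, -2.6]
finger_gap: 0.012
grip_force: 9.8
```

```bash
python3 chk.py w8
python3 - <<'E'
from h import *
to(0.5775,-0.022,0.0606,-5.5)
E
```

```text
blade V [-147.2771    7.6717] ((-147.18240356445312, -2.7483348846435547), (12.993428230285645, 49.1209831237793), 1.4378739595413208)
glass V ((-61.544036865234375, -4.224876403808594), (68.65515899658203, 116.2119369506836), 89.76502990722656) [[-100.7112  -37.1772]
 [  -5.1216   29.1446]] z 0.025802243382885642
carrier y at -160 [-0.8204 40.9057] z 0.0278
carrier y at -140 [ 2.0232 41.403 ] z 0.0278
carrier y at -120 [-15.409   41.0501] z 0.0278
carrier y at -100 [-16.604   41.2052] z 0.0278
carrier y at -80 [-16.8933  41.1422] z 0.0277
carrier y at -60 [31.1989 41.5318] z 0.0275
carrier y at -40 [-39.3802  41.5467] z 0.0277
carrier y at -20 [-39.5186  41.5304] z 0.0276
carrier y at 0 [-39.127   41.0645] z 0.0277
rail -55 1 [46.0792 59.4737]
rail -40 1 [45.9894 59.3497]
rail -25 1 [46.1326 59.2368]
rail -10 1 [46.0148 59.1988]
rail 5 1 [46.0605 59.133 ]
rail 20 1 [46.1509 58.5922]
t 18.95 pos [ 0.4749 -0.0115  0.0616] yang -5.5 F [ 0.6947  0.52   -3.0877] gap 0.011828010325237327 grip 9.798400104045868 tilt [ 0.  0. -1.]
SHIFT [-0.0007  0.1031  0.001 ] yaw -0.0
```

{"name": "apply_moves", "arguments": {
  "moves": [
    [0.124,[0,0.004,0],0],
    [0.124,[0,0.009,0],0],
    [0.124,[0,0.015,0],0],
    [0.124,[0,0.021,0],0],
    [0.124,[0,0.027,0],0],
    [0.124,[0,0.033,0],0],
    [0.124,[0,0.039,0],0],
    [0.124,[0,0.045,0],0],
    [0.124,[0,0.049,0],0],
    [0.124,[0,0.051,0],0]
  ]
}}

```text
time_s: 19.78
position: [0.5264, -0.0164, 0.0616]
eef_rot: [[0.096, 0.995, 0.0], [0.995, -0.096, 0.0], [0.0, 0.0, -1.0]]
force: [-0.1, 0.2, -1.7]
finger_gap: 0.0122
grip_force: 9.8
```

{"name": "apply_moves", "arguments": {
  "moves": [
    [0.124,[0,0.004,0],0],
    [0.124,[0,0.009,0],0],
    [0.124,[0,0.015,0],0],
    [0.124,[0,0.021,0],0],
    [0.124,[0,0.027,0],0],
    [0.124,[0,0.032,0],0],
    [0.124,[0,0.036,0],0],
    [0.124,[0,0.039,0],0],
    [0.124,[0,0.041,0],0],
    [0.124,[0,0.042,0],0]
  ]
}}

```text
time_s: 20.62
position: [0.5676, -0.0204, 0.0615]
eef_rot: [[0.096, 0.995, -0.0], [0.995, -0.096, 0.0], [0.0, -0.0, -1.0]]
force: [0.1, -0.4, -2.8]
finger_gap: 0.0117
grip_force: 9.8
```

```bash
python3 chk.py w9|grep -v rail
python3 - <<'E'
from h import *
to(0.5775,-0.022,0.0606,-5.5)
E
```

```text
blade V [-54.129    7.5889] ((-53.79868698120117, -2.482236862182617), (13.164011001586914, 48.3713493347168), 3.121410369873047)
glass V ((-26.095294952392578, 5.361259460449219), (115.1965560913086, 48.38997268676758), 0.16166870296001434) [[-21.1719 -17.9298]
 [ 30.9061  28.2868]] z 0.025654408219571906
carrier y at -80 [-13.2946  41.266 ] z 0.0277
carrier y at -60 [13.6275 41.4896] z 0.0277
carrier y at -40 [-0.8548 41.4682] z 0.0276
carrier y at -20 [-16.7353  41.0385] z 0.0276
carrier y at 0 [-16.5652  41.3621] z 0.0276
t 20.67 pos [ 0.5677 -0.0204  0.0616] yang -5.51 F [-0.1183  0.0105 -2.9921] gap 0.01225067593391424 grip 9.800997823476791 tilt [ 0.  0. -1.]
SHIFT [-0.0007  0.0099  0.001 ] yaw -0.0001
```

Free all the way, with about 9 mm left. I'll finish in small steps and watch the x force.

{"name": "apply_moves", "arguments": {
  "moves": [
    [0.124,[0,0.001,0],0],
    [0.124,[0,0.002,0],0],
    [0.124,[0,0.003,0],0],
    [0.124,[0,0.004,0],0],
    [0.124,[0,0.005,0],0],
    [0.124,[0,0.005,0],0]
  ]
}}

```text
time_s: 21.17
position: [0.5726, -0.0208, 0.0616]
eef_rot: [[0.096, 0.995, 0.0], [0.995, -0.096, 0.0], [0.0, 0.0, -1.0]]
force: [0.9, -0.0, -3.0]
finger_gap: 0.0117
grip_force: 9.8
```

{"name": "apply_moves", "arguments": {
  "moves": [
    [0.124,[0,0.0005,0],0],
    [0.124,[0,0.001,0],0],
    [0.124,[0,0.0015,0],0],
    [0.124,[0,0.002,0],0],
    [0.124,[0,0.002,0],0]
  ]
}}

```text
time_s: 21.58
position: [0.5745, -0.021, 0.0616]
eef_rot: [[0.096, 0.995, 0.0], [0.995, -0.096, 0.0], [0.0, 0.0, -1.0]]
force: [0.3, 0.1, -3.1]
finger_gap: 0.0119
grip_force: 9.8
```

{"name": "apply_moves", "arguments": {
  "moves": [
    [0.124,[0,0.0005,0],0],
    [0.124,[0,0.001,0],0],
    [0.124,[0,0.001,0],0]
  ]
}}

```text
time_s: 21.83
position: [0.5755, -0.0211, 0.0616]
eef_rot: [[0.096, 0.995, 0.0], [0.995, -0.096, 0.0], [0.0, 0.0, -1.0]]
force: [1.1, -0.3, -2.1]
finger_gap: 0.0123
grip_force: 9.8
```

{"name": "apply_moves", "arguments": {
  "moves": [
    [0.124,[0,0.0005,0],0],
    [0.124,[0,0.001,0],0],
    [0.124,[0,0.001,0],0]
  ]
}}

```text
time_s: 22.08
position: [0.5765, -0.0212, 0.0616]
eef_rot: [[0.096, 0.995, 0.0], [0.995, -0.096, -0.0], [0.0, 0.0, -1.0]]
force: [0.1, 0.0, -2.6]
finger_gap: 0.0119
grip_force: 9.8
```

{"name": "apply_moves", "arguments": {
  "moves": [
    [0.124,[0,0.0005,0],0],
    [0.124,[0,0.001,0],0],
    [0.124,[0,0.001,0],0]
  ]
}}

```text
time_s: 22.33
position: [0.5775, -0.0213, 0.0616]
eef_rot: [[0.096, 0.995, 0.0], [0.995, -0.096, 0.0], [0.0, 0.0, -1.0]]
force: [-0.6, 1.1, -2.6]
finger_gap: 0.0114
grip_force: 9.8
```

{"name": "apply_moves", "arguments": {
  "moves": [
    [0.124,[0,0.0005,0],0],
    [0.124,[0,0.0005,0],0],
    [0.124,[0,0.0005,0],0]
  ]
}}

```text
time_s: 22.58
position: [0.5779, -0.0213, 0.0616]
eef_rot: [[0.096, 0.995, -0.0], [0.995, -0.096, 0.0], [0.0, -0.0, -1.0]]
force: [0.1, -0.7, -3.0]
finger_gap: 0.0116
grip_force: 9.8
```

{"name": "apply_moves", "arguments": {
  "moves": [
    [0.124,[0,0.0005,0],0],
    [0.124,[0,0.0005,0],0],
    [0.124,[0,0.001,0],0],
    [0.124,[0,0.001,0],0]
  ]
}}

```text
time_s: 22.92
position: [0.5786, -0.0214, 0.0615]
eef_rot: [[0.096, 0.995, -0.001], [0.995, -0.096, -0.0], [-0.0, -0.001, -1.0]]
force: [-1.3, 0.4, -3.1]
finger_gap: 0.0118
grip_force: 9.8
```

{"name": "apply_moves", "arguments": {
  "moves": [
    [0.124,[0,0.0005,0],0],
    [0.124,[0,0.0005,0],0],
    [0.124,[0,0.0005,0],0]
  ]
}}

```text
time_s: 23.17
position: [0.5786, -0.0214, 0.0615]
eef_rot: [[0.096, 0.995, -0.001], [0.995, -0.096, -0.0], [-0.0, -0.001, -1.0]]
force: [-3.8, 1.9, -1.2]
finger_gap: 0.0121
grip_force: 9.7
```

```bash
python3 chk.py w10|grep -v rail
python3 - <<'E'
from h import *
to(0.5775,-0.022,0.0606,-5.5)
E
```

```text
blade V [-43.0728   7.6586] ((-43.092010498046875, -2.773805618286133), (13.061190605163574, 48.98400115966797), 0.8543758392333984)
glass V ((-16.796897888183594, -3.8192291259765625), (104.51033782958984, 47.461490631103516), 12.118138313293457) [[-58.2986 -17.7687]
 [ 30.4443  29.0324]] z 0.02571828274018334
carrier y at -60 [-1.8623 41.5036] z 0.0276
carrier y at -40 [26.9578 41.54  ] z 0.0275
carrier y at -20 [-10.8829  41.1753] z 0.0275
carrier y at 0 [-16.7855  41.1489] z 0.0275
t 23.22 pos [ 0.5787 -0.0214  0.0615] yang -5.49 F [-4.0236  0.265  -1.8931] gap 0.012161175271216513 grip 9.732053652405739 tilt [-0.0013 -0.0001 -1.    ]
SHIFT [-0.0007 -0.0011  0.0009] yaw 0.0002
```

It has touched the end stop: x stopped at 0.5786 with −4 N. I'll ease back half a millimetre, lower it onto the deck and release.

{"name": "apply_moves", "arguments": {
  "moves": [
    [0.124,[0,-0.0008,0],0],
    [0.124,[0,-0.0008,0.0003],0],
    [0.124,[0,-0.0008,0.0006],0],
    [0.124,[0,-0.0008,0.0006],0]
  ]
}}

```text
time_s: 23.55
position: [0.5786, -0.0215, 0.0609]
eef_rot: [[0.096, 0.995, -0.0], [0.995, -0.096, -0.0], [-0.0, -0.0, -1.0]]
force: [-3.1, 1.6, -2.6]
finger_gap: 0.0122
grip_force: 9.8
```

{"name": "apply_moves", "arguments": {
  "moves": [
    [0.124,[0,0,0.0004],0],
    [0.124,[0,0,0.0004],0],
    [0.124,[0,0,0.0004],0]
  ]
}}

```text
time_s: 23.8
position: [0.5786, -0.0214, 0.0606]
eef_rot: [[0.096, 0.995, -0.0], [0.995, -0.096, -0.0], [-0.0, -0.0, -1.0]]
force: [-2.9, 0.4, -0.6]
finger_gap: 0.0117
grip_force: 9.8
```

{"name": "apply_moves", "arguments": {
  "moves": [
    [0.124,[0,-0.0003,0.0004],0],
    [0.125,[0,-0.0003,0.0004],0],
    [0.128,[0,-0.0003,0.0004],0],
    [0.132,[0,-0.0003,0.0004],0],
    [0.14,[0,-0.0003,0.0004],0],
    [0.16,[0,-0.0003,0.0004],0],
    [0.2,[0,-0.0003,0.0004],0],
    [0.27,[0,-0.0003,0.0004],0],
    [0.35,[0,-0.0003,0.0004],0],
    [0.38,[0,-0.0003,0.0004],0]
  ]
}}

```text
time_s: 24.63
position: [0.5785, -0.0214, 0.0602]
eef_rot: [[0.096, 0.995, 0.0], [0.995, -0.096, 0.0], [0.0, 0.0, -1.0]]
force: [0.0, 0.0, 0.4]
finger_gap: 0.0329
grip_force: 0.0
```

{"name": "apply_moves", "arguments": {
  "moves": [
    [0.38,[0,0,-0.01],0],
    [0.38,[0,0,-0.03],0],
    [0.38,[0,0,-0.06],0],
    [0.38,[0,0,-0.095],0],
    [0.38,[0,0,-0.12],0],
    [0.38,[0,0,-0.125],0],
    [0.38,[0,0,-0.125],0],
    [0.38,[0,0,-0.125],0]
  ]
}}

```text
time_s: 25.3
position: [0.5781, -0.0217, 0.1853]
eef_rot: [[0.096, 0.995, 0.0], [0.995, -0.096, -0.0], [-0.0, 0.0, -1.0]]
force: [0.5, -0.8, -0.3]
finger_gap: 0.0352
grip_force: 0.0
```

Run:
```python
from h import *
o=monitor.get_obs();print(o['time_s'],o['position'],o['grip_force'])
c=calibration('wrist');im,d=get_image('wrist');cv2.imwrite('pics/w11.png',im);W=wcloud(c,d);H=hsv(im).astype(int);Z=W[...,2];h,s,v=H[...,0],H[...,1],H[...,2]
V=tov(W.reshape(-1,3)).reshape(400,640,2)*1000
m=(abs(V[...,0]+45)<30)&(abs(V[...,1])<40)&(s>110)&(h>95)&(h<130)
t=m&(Z>.076)&(Z<.09);print('blade',V[t].mean(0),np.median(Z[t]),cv2.minAreaRect((V[t]).astype(np.float32)))
b=(abs(Z-.028)<.006)&(v<60)
for y in(-25,25):
    k=b&(abs(V[...,1]-y)<4);print('carrier x',np.percentile(V[...,0][k],[1,99]),np.median(Z[k]))
r=(Z>.04)&(Z<.055)&(abs(V[...,1])<60)&(V[...,0]>0);print('roof',np.percentile(V[r],[1,99],axis=0))
for x0 in range(-60,20,20):
    k=b&(abs(V[...,0]-x0)<6)&(abs(V[...,1])<48);print('carrier y',x0,np.percentile(V[...,1][k],[1,99]))
for i in(0,):
    im,d=get_image('top');c=calibration('top');W=np.zeros(d.shape+(3,));u,vv,P=cloud(c,d);W[vv,u]=P
    X,Y,Z=W[...,0],W[...,1],W[...,2]
    for nm,q in(('bottle',(.4,.6,.12,.3)),('spool',(.4,.65,-.26,-.1))):
        p=W[(X>q[0])&(X<q[1])&(Y>q[2])&(Y<q[3])&(Z>.03)];print(nm,p[p[:,2]>np.percentile(p[:,2],97)-.02].mean(0))
    cv2.imwrite('pics/t11.png',cv2.resize(cv2.convertScaleAbs(im[100:300,170:470],alpha=1.6),None,fx=2,fy=2))
```

```text
25.3 [ 0.5781 -0.0217  0.1853] 0.0
blade [-43.2665  -2.5065] 0.0816274342886524 ((-43.001346588134766, -3.2321109771728516), (49.439239501953125, 11.4244384765625), 89.6696548461914)
carrier x [-542.8545   22.0652] 0.02673836202389221
carrier x [-72.7725  21.9343] 0.02667911006834131
roof [[ 27.115  -58.6366]
 [117.4762  58.3456]]
carrier y -60 [-46.6378  40.904 ]
carrier y -40 [-45.4849  40.9793]
carrier y -20 [-46.5515  40.967 ]
carrier y 0 [-46.8343  40.1698]
bottle [0.4814 0.1996 0.1695]
spool [ 0.4085 -0.1096  0.7806]
```

View pics/t11.png

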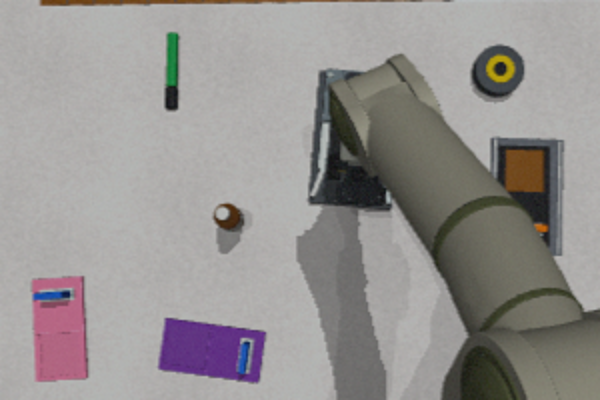

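The next plate is home: its blade sits 70 mm from the roof's front edge as specified, and it is centred between the rails. The inspected plate lies inside the pad at (525,190). The bottle, marker and film roll look unmoved. The arm hides the spool in this view, but the force readings showed no sign of contact with it. I'll hand in the job.

```bash
python3 -c "
from bench import env
print(env.close_job())"
```

```text
the job is handed in; nothing more can be done
None
```

The job is handed in at about 25 s of the 72 s allowed: the inspected plate lies flat on the pad, centred to within a few millimetres, and the next plate is fully home against the end stop; no verdict came back.

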